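# Sort the tank caps and hold the inspection mirror on the red marker

## Task

Put each screw cap into the tray of its own colour and let go of it, leaving the other things on the bench where they are. Then turn the sprung inspection mirror by the orange paddle on top of it until the bench camera, looking into the mirror, sees the red tray's ball in the middle of it (the mirror's yellow needle then points at the red ball). Finish while still holding the mirror steady at that angle: do not let go of the paddle.

Things in the scene. Friction and masses are not known exactly. Their poses are not given: they have to be found in the camera images.
- cap_red_mid (a point): centre, half-way up (19 mm above its underside), of the loose red screw cap, 38 mm tall, about 60 g, standing upright on the bench: flange 50 mm in diameter and 10 mm high below, round grip knob 36 mm in diameter from 11 to 38 mm above its underside
- cap_red: the same red cap: origin at the centre of its underside, z up along its axis
- cap_blue_mid (a point): centre, half-way up (19 mm above its underside), of the loose blue screw cap, 38 mm tall, about 60 g, standing upright on the bench: flange 50 mm in diameter and 10 mm high below, round grip knob 36 mm in diameter from 11 to 38 mm above its underside
- cap_blue: the same blue cap: origin at the centre of its underside, z up along its axis
- tray_red: fixed open red tray, 154 x 154 mm outside, walls 4 mm thick and 35 mm high, floor 4 mm thick; origin at the centre of its underside on the bench, axes along its sides; at its own +x side (95 mm from the centre) a thin steel post carries a red ball, top of ball 138 mm above the bench
- tray_blue: fixed open blue tray, 154 x 154 mm outside, walls 4 mm thick and 35 mm high, floor 4 mm thick; origin at the centre of its underside on the bench, axes along its sides; at its own +x side (95 mm from the centre) a thin steel post carries a blue ball, top of ball 138 mm above the bench
- red_marker (a point): centre of the red ball marker (36 mm in diameter, 120 mm above the bench) on the red tray's post: this is what the camera must see in the mirror
- lens (a point): centre of the front lens of the bench camera, 330 mm from the mirror's turning axis and 120 mm above the bench, level with the middle of the mirror and the balls. Camera and mirror stand fixed on one aluminium rail; the camera looks along the rail straight at the mirror's axis
- needle: yellow needle on the mirror's post, 107 mm long from the axis, 72 mm above the bench, geared to turn twice the mirror's angle: origin on the mirror's turning axis, its x axis points along the needle, horizontally along the reflected line of sight, z up. It cannot be touched or pushed
- mirror: the mirror with its paddle: turns about an upright axis, up to 0.95 rad either way. Origin on that axis at bench level, z up, x the way the mirror faces. At rest x points at the lens; a spring (0.15 N m per rad) turns it back there when let go. The camera sees in the middle of the mirror whatever lies at its height in the direction turned from axis-to-lens by twice the mirror's turn
- paddle_mid (a point): centre of the orange upright paddle on top of the mirror, on its turning axis, fixed to it, 188 mm above the bench: 44 mm long (along the way the mirror faces, x), 12 mm thick (y), 42 mm high, underside 167 mm and top 209 mm above the bench; the mirror's frame ends 155 mm above the bench. Take it here from above, across its 12 mm thickness
- socket: bystander: steel socket standing, 30 mm in diameter, 36 mm high; origin under its centre
- bearing: bystander: steel ring bearing lying flat, 36 mm in diameter, 12 mm high; origin under its centre
- wrench: bystander: steel wrench lying flat beside the mirror's rail, about 180 mm long
- oil_bottle: bystander: grey oil bottle, 60 mm in diameter, 150 mm high; origin under its centre
- bolt_jar: bystander: amber jar with steel lid, 68 mm in diameter, 85 mm high; origin under its centre
- pot: bystander: open steel pot, 90 mm in diameter, 75 mm high; origin under its centre
- screwdriver: bystander: screwdriver lying flat
- mirror_mid (a point): middle of the mirror's face (70 mm wide, 62 mm high, black frame 78 x 70 mm), on the turning axis, 120 mm above the bench
Not all that is in view belongs to the job. Several things look just like the cap_blue: the one meant starts farthest to the robot's left. There is more than one size of the cap_red; the job needs the smaller.

How it is judged:
By the outcome, as a careful person would: the job done as asked, in the order asked, and still so for the second after the job is handed in, while the arm keeps its last pose, push and grip.
It also fails if it takes over 70 s, if anything falls off the work surface, if the arm or the gripper's body presses on something with over 40 N, if the wrist force passes 120 N, or if a joint passes its speed limit or range.

## Robot

A 6-joint arm with a two-finger parallel gripper is mounted at the origin on the work surface. World frame = base frame: x ahead of the robot, y to its left, z up, the work surface at z = 0. Lengths are in m, angles in rad, forces in N, time in s.
With the tool pointing down it reaches from about 0.375 to 0.75 m from the base axis. Payload 9 kg.
Tool frame: the origin (TCP) lies at the very end of the fingers, on their centre line; the grasp point (between the pads) lies 19 mm behind it; z points along the fingers, y is the direction in which the jaws open and shut (so a half turn about z gives the same grasp; the last joint's range is limited). The gripper opens to 85 mm and grips with 20 to 120 N. Pads are 22 mm wide; open, the fingers measure 114 mm over their backs; the gripper's body (76 mm by 85 mm) begins 54 mm behind the grasp point. The pads swing forward as they close: fully open they stand 13 mm farther back than shut.
Start: joints at [-1.544, 0.104, 0.097, 1.564, 0, 1.353], TCP at [0.145, -0.582, 0.231] pointing down, gripper open.
Joint ranges: [-2.99, 2.99], [-0.84, 1.86], [-1.1, 1.16], [-1.84, 2.11], [-1.51, 1.56], [-3.14, 3.14]. Speed limits (rad/s): [2.22, 2.22, 2.57, 3.14, 3.14, 3.14].

## Interface

Orientations are given as [roll, pitch, yaw] about the fixed x, y, z axes, in that order (R = Rz(yaw) Ry(pitch) Rx(roll)).
In Python, from cell import bot gives the robot as it stands.
- The arm moves only by the tool apply_moves, never from a script. Its argument "moves" is a list of rows, each a list of 6 numbers: the shift along the tool's x, y, z each as a share of 0.025 m, from -1 to 1, then the turn, a rotation vector about the tool's x, y, z each as a share of 0.12 rad, from -1 to 1. In form: [[dx, dy, dz, rx, ry, rz], ...]. A call has exactly 10 rows; each row shifts and turns the pose as measured when the row begins, along the tool's axes as they then stand; what a row does not reach is not made up. A row lasts 1/10 s, in which the tool goes at most 50 mm and 8.59 degrees, less where a joint would pass 70% of its speed; a pose out of reach is approached as far as the arm can. A call with a number of a shift or a turn outside -1 to 1 is refused whole. A call with a gripper value outside its range is refused whole. "jaw" is the closure, from 0 (fully open) to 1 (shut), set as the call begins (left out, the last holds). The fingers move at their own pace and stop on an object; "grip_force" is the grip in N (left out, the last holds). Time passes only in rows, so rows that do not move let the fingers close, or fill a call up. It gives the time, the measured TCP pose, the force and the opening at its end, in the units of the state.
- bot.state(): the state, without advancing time (a new reading comes with each control period).
- bot.camera(name): name is "side" or "top"; returns a dict with "pixels" (400x640x3 uint8, blue, green, red), "fx", "fy", "cx", "cy" (pixels), "position" and "attitude" of the camera in the world. Camera axes: x right, y down, z forward; pixel columns grow to the right and rows downward; lengths in m; the calibration is good to about 2 mm. A picture is of the moment at which its call begins. There is no depth.
- bot.close_job(): hands the job in, once; it reports no verdict.
The state is a dict: "t": time; "joint_positions": joint angles; "qd": joint speeds; "joint_torque": joint torques, N m; "tcp_pos": TCP position; "tool_rot": TCP orientation; "ft_force": force on the tool from outside, world axes, zero at the start; "ft_torque": the same for the moment, N m; "opening": finger opening in m.
Only numpy, scipy, OpenCV 4.12 (cv2) and the standard library are available. Lean on these libraries where they do the work, as an engineer would, in place of code of your own. Each camera call takes 0.05 s, during which the arm holds its last target.

## Working session

There is one attempt and no reset: what is moved stays moved. The work goes in short steps, Python scripts to look and compute and a tool call to move; the robot and the scene stay as the last step left them, time stands still between calls to the robot, and variables do not carry over. Pictures are saved under pics/ and viewed, and the job is handed in when it is done.

Besides the shell and the picture viewer there is one more tool, called after "Emit:" as name(argument=value, ...) on one line, values as JSON. apply_moves: Moves the arm, as the interface text tells. Shift numbers are shares of 0.025 m and turn numbers shares of 0.12 rad, none past 1 either way. Its arguments: {"type":"object","properties":{"moves":{"type":"array","items":{"type":"array","items":{"type":"number","minimum":-1,"maximum":1}}},"jaw":{"type":"number"},"grip_force":{"type":"number"}},"required":["moves"]}

```bash
mkdir -p pics; ls
python3 - <<'E'
from cell import bot
import cv2,numpy as np
print(bot.state())
for n in("side","top"):
    c=bot.camera(n); cv2.imwrite(f"pics/{n}0.png",c["pixels"]); print(n,{k:v for k,v in c.items() if k!="pixels"})
E
```

```text
pics
{'t': 0.0, 'joint_positions': array([-1.54367953e+00,  1.04700289e-01,  9.64654582e-02,  1.56390122e+00,
       -4.63836125e-05,  1.35310777e+00]), 'qd': array([ 0.00118471,  0.00066413,  0.00029645, -0.00011238,  0.0008681 ,
        0.0012718 ]), 'joint_torque': array([-2.64672999e-04, -5.56931627e+01,  5.03652048e+01,  1.68722996e-02,
       -2.70744804e-04, -6.87395698e-06]), 'tcp_pos': array([ 0.14541304, -0.58176442,  0.23051965]), 'tool_rot': array([-3.14027454e+00, -2.44054642e-04,  2.44805221e-01]), 'ft_force': array([-0.09026691,  0.06895443,  0.85917972]), 'ft_torque': array([-0.02328264,  0.03788775,  0.01603949]), 'opening': 0.0860038112460418}
side {'fx': 393.56848141313037, 'fy': 393.56848141313037, 'cx': 319.5951371440518, 'cy': 197.96634785246283, 'position': array([ 0.47160826, -0.93328425,  0.78699303]), 'attitude': array([-2.15834104,  0.00858605, -0.08079485])}
top {'fx': 363.2581663347303, 'fy': 363.2581663347303, 'cx': 323.1803853234424, 'cy': 197.66937020479062, 'position': array([4.76165261e-01, 1.03086620e-03, 1.12253946e+00]), 'attitude': array([-3.05244851,  0.0130523 , -1.54289798])}
```

View pics/side0.png

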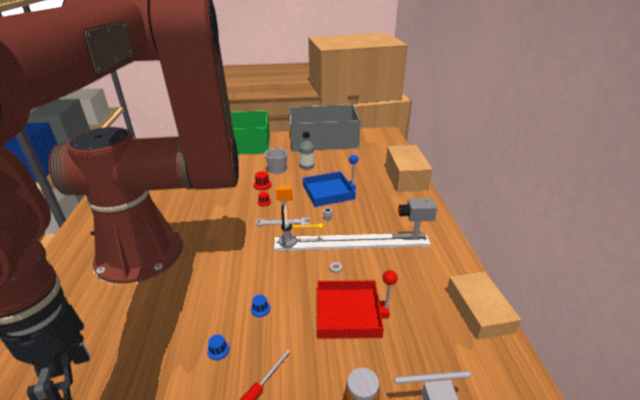

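View pics/top0.png

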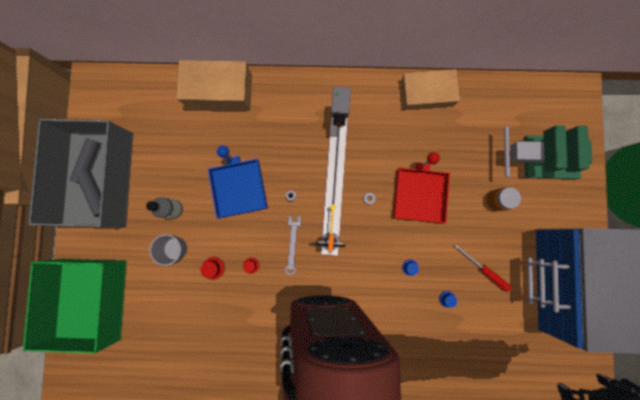

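Candidates are blue caps at top-view (410,268) and (448,299), and red caps at (212,268), which looks larger, and (251,266), which looks smaller. Also red or blue are the trays, the balls and the screwdriver handle. I choose blue (410,268), farthest to the robot's left, and red (251,266). I'll check both in crops and measure.

```bash
cat > h.py <<'E'
from cell import bot
import cv2,numpy as np
from scipy.spatial.transform import Rotation as R
def ray(c,u,v):
    d=np.array([(u-c["cx"])/c["fx"],(v-c["cy"])/c["fy"],1.]); return R.from_euler("xyz",c["attitude"]).apply(d)
def onz(c,uv,z):
    d=ray(c,*uv); p=np.array(c["position"]); return p+d*(z-p[2])/d[2]
def proj(c,P):
    q=R.from_euler("xyz",c["attitude"]).inv().apply(np.array(P)-c["position"]); return np.array([c["fx"]*q[0]/q[2]+c["cx"],c["fy"]*q[1]/q[2]+c["cy"]])
def tri(c1,u1,c2,u2):
    A=[];b=[]
    d1,d2=ray(c1,*u1),ray(c2,*u2);d1/=np.linalg.norm(d1);d2/=np.linalg.norm(d2)
    M1,M2=[np.eye(3)-np.outer(d,d) for d in(d1,d2)]
    p1,p2=np.array(c1["position"]),np.array(c2["position"])
    x=np.linalg.solve(M1+M2,M1@p1+M2@p2); return x,np.linalg.norm(M1@(x-p1))+np.linalg.norm(M2@(x-p2))
def masks(c):
    h=cv2.cvtColor(c["pixels"],cv2.COLOR_BGR2HSV);H,S,V=cv2.split(h)
    s=(S>130)&(V>60)
    return {"red":(s&((H<6)|(H>172))),"blue":s&(H>105)&(H<130),"orange":(S>200)&(V>180)&(H>7)&(H<18),"yellow":(S>170)&(V>150)&(H>21)&(H<35)}
def blobs(m,amin=12):
    n,l,st,ce=cv2.connectedComponentsWithStats(m.astype(np.uint8))
    return [(int(st[i,4]),st[i,:4].tolist(),ce[i].round(1).tolist()) for i in range(1,n) if st[i,4]>=amin]
E
python3 - <<'E'
from h import *
C={n:bot.camera(n) for n in("side","top")}
import pickle;pickle.dump(C,open("c0.pkl","wb"))
for n in C:
    for k,m in masks(C[n]).items():
        print(n,k)
        for b in blobs(m): print("  ",b)
t=C["top"]["pixels"];s=C["side"]["pixels"]
a=cv2.resize(t[180:330,180:480],(800,400),interpolation=cv2.INTER_CUBIC)
cv2.imwrite("pics/cropt.png",a)
cv2.imwrite("pics/crops.png",cv2.resize(s[140:380,190:450],(650,600),interpolation=cv2.INTER_CUBIC))
E
```

```text
side red
   (20125, [0, 0, 237, 206], [132.1, 91.6])
   (44, [0, 53, 10, 15], [3.3, 60.2])
   (3398, [0, 147, 53, 168], [19.0, 244.6])
   (12, [60, 166, 3, 10], [60.8, 170.8])
   (236, [254, 172, 17, 18], [261.8, 180.8])
   (138, [258, 192, 13, 14], [263.6, 198.9])
   (23, [39, 198, 8, 10], [42.6, 202.5])
   (4184, [93, 199, 88, 83], [132.0, 244.0])
   (14, [17, 234, 6, 6], [19.7, 235.9])
   (36, [43, 268, 12, 13], [49.3, 274.2])
   (157, [383, 270, 14, 15], [389.6, 277.2])
   (3704, [317, 280, 73, 58], [349.3, 309.6])
   (213, [241, 382, 22, 18], [252.9, 392.0])
side blue
   (866, [25, 123, 32, 52], [41.0, 141.2])
   (308, [4, 137, 33, 44], [18.5, 152.9])
   (52, [350, 155, 8, 9], [353.2, 158.8])
   (1244, [303, 172, 52, 34], [328.9, 188.3])
   (289, [251, 295, 19, 21], [259.7, 305.6])
   (379, [208, 335, 21, 25], [217.3, 347.1])
side orange
   (208, [276, 186, 16, 15], [283.8, 192.9])
side yellow
   (39, [293, 224, 30, 3], [310.2, 225.5])
top red
   (2878, [393, 152, 57, 71], [421.7, 192.8])
   (396, [200, 257, 24, 22], [212.2, 267.9])
   (191, [243, 258, 16, 16], [250.6, 265.2])
   (260, [480, 265, 32, 26], [495.8, 278.6])
   (3347, [298, 356, 102, 44], [350.2, 381.3])
top blue
   (92, [218, 146, 10, 11], [222.6, 151.2])
   (2564, [209, 157, 58, 61], [237.0, 187.4])
   (700, [573, 230, 11, 118], [577.4, 288.4])
   (174, [403, 260, 15, 15], [410.2, 267.3])
   (182, [440, 292, 17, 15], [448.0, 299.2])
top orange
   (50, [329, 235, 4, 16], [330.5, 242.5])
top yellow
```

View pics/cropt.png

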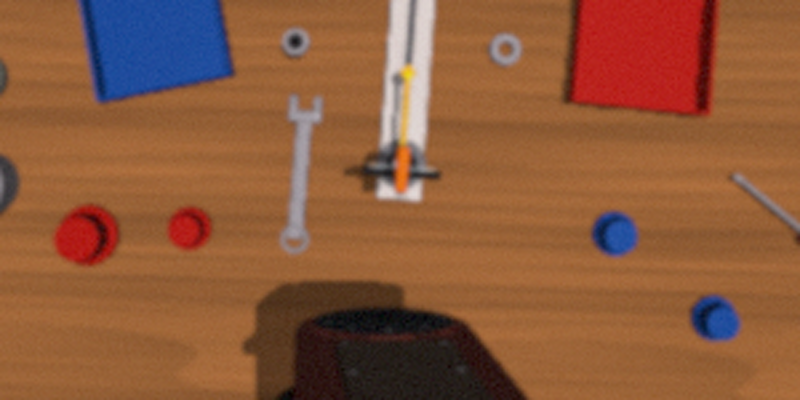

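View pics/crops.png

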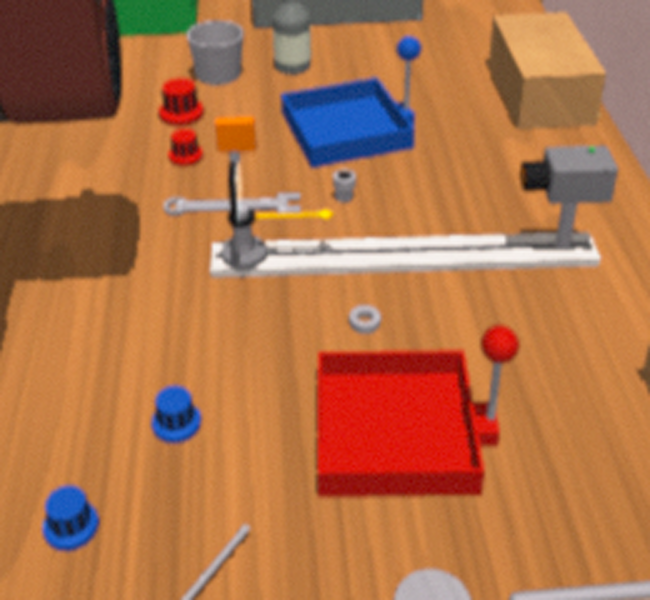

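Run:
```python
from h import *
import pickle;C=pickle.load(open("c0.pkl","rb"));s,t=C["side"],C["top"]
for nm,a,b in [("redS",(263.6,198.9),(250.6,265.2)),("redB",(261.8,180.8),(212.2,267.9)),("blueL",(259.7,305.6),(410.2,267.3)),("blueR",(217.3,347.1),(448,299.2)),("ballB",(353.3,159),(222.6,151.2)),("ballR",(389.6,277.2),(433,158)),("paddle",(284.5,192.9),(331,242.5))]:
    print(nm,tri(s,a,t,b), "z=.02:",onz(t,b,.02),onz(s,a,.02))
for a in [(250.6,265.2),(410.2,267.3)]: print(onz(t,a,.03))
# tray masks opened to drop the ball, top view, contour box at z=.035
for k in("red","blue"):
    m=masks(t)[k].astype(np.uint8)
    m=cv2.morphologyEx(m,cv2.MORPH_OPEN,np.ones((25,25)))
    m[280:]=0
    c=max(cv2.findContours(m,0,2)[0],key=cv2.contourArea)
    h=cv2.minAreaRect(c);print(k,h,[onz(t,p,.035).round(4)[:2].tolist() for p in cv2.boxPoints(h)],onz(t,h[0],.035))
```

```text
redS (array([0.36297438, 0.23102389, 0.01766828]), np.float64(0.003087213461973079)) z=.02: [0.36476061 0.23055795 0.02      ] [0.36175161 0.22766416 0.02      ]
redB (array([0.35245862, 0.34459477, 0.024291  ]), np.float64(0.0027726405955836595)) z=.02: [0.35337473 0.34594095 0.02      ] [0.35037991 0.35197051 0.02      ]
blueL (array([ 0.37057483, -0.24891083,  0.01413862]), np.float64(0.002731801316005561)) z=.02: [ 0.37249703 -0.24751131  0.02      ] [ 0.36997512 -0.2540263   0.02      ]
blueR (array([ 0.28024501, -0.36167404,  0.01430049]), np.float64(0.0025225272834002097)) z=.02: [ 0.28252336 -0.35964424  0.02      ] [ 0.28037072 -0.36579525  0.02      ]
ballB (array([0.68781345, 0.30272044, 0.12155231]), np.float64(0.0017340159789689391)) z=.02: [0.71025926 0.33331439 0.02      ] [0.71976868 0.49106909 0.02      ]
ballR (array([ 0.68323999, -0.28558782,  0.12205897]), np.float64(0.0016934273850613072)) z=.02: [ 0.70531307 -0.31496455  0.02      ] [ 0.71470498 -0.18630732  0.02      ]
paddle (array([ 0.44420559, -0.00759255,  0.19180334]), np.float64(0.0017293983014944855)) z=.02: [ 0.43933104 -0.0091748   0.02      ] [0.43518032 0.2596592  0.02      ]
[0.36577105 0.22847614 0.03      ]
[ 0.3734373  -0.24525704  0.03      ]
red ((421.5, 194.5), (51.0, 51.0), 90.0) [[0.6657, -0.1995], [0.6696, -0.3527], [0.5161, -0.3524], [0.5119, -0.201]] [ 0.59035881 -0.27645807  0.035     ]
blue ((237.0, 187.5), (49.0, 48.0), 90.0) [[0.6699, 0.3562], [0.6736, 0.2098], [0.5248, 0.2034], [0.5208, 0.348]] [0.59683367 0.27924645 0.035     ]
```

The crops confirm the choice. Red at (251,265) is 16 px wide, about 50 mm, so it is the small one; the other red is about 73 mm. Blue at (410,267) is the farther left of the two. First I turn the tool to yaw ≈ 1.57, so tool x is world y and tool y is world x.

Emit:
apply_moves(moves=[[0,0,0,0,0,-1],[0,0,0,0,0,-1],[0,0,0,0,0,-1],[0,0,0,0,0,-1],[0,0,0,0,0,-1],[0,0,0,0,0,-1],[0,0,0,0,0,-1],[0,0,0,0,0,-1],[0,0,0,0,0,-1],[0,0,0,0,0,-1]], jaw=0, grip_force=40)

```text
t: 1.2
tcp_pos: [0.1454, -0.5807, 0.2283]
tool_rot: [-3.141, -0.005, 1.491]
ft_force: [0.2, 0.9, 0.9]
opening: 0.0856
```

Emit:
apply_moves(moves=[[1,0.8,0,0,0,-0.7],[1,0.8,0,0,0,0],[1,0.8,0,0,0,0],[1,0.8,0,0,0,0],[1,0.8,0,0,0,0],[1,0.8,0,0,0,0],[1,0.8,0,0,0,0],[1,0.8,0,0,0,0],[1,0.8,0,0,0,0],[1,0.8,0,0,0,0]])

```text
t: 2.2
tcp_pos: [0.3486, -0.3227, 0.2269]
tool_rot: [-3.141, -0.008, 1.577]
ft_force: [0.4, 0.4, 1.0]
opening: 0.0854
```

Run:
```python
from h import *
s=bot.state();print(s["tcp_pos"],s["tool_rot"],s["qd"].round(2))
c=bot.camera("top");cv2.imwrite("pics/t1.png",c["pixels"])
for k in("red","blue"):
    for b in blobs(masks(c)[k]):print(k,b)
```

```text
[ 0.3486365  -0.32269401  0.22692506] [-3.1409872  -0.00787033  1.57718572] [ 0.67 -0.13 -0.11  0.02  0.01  0.66]
red (2875, [393, 153, 57, 71], [421.7, 192.9])
red (391, [201, 257, 23, 22], [212.1, 268.0])
red (191, [243, 258, 16, 15], [250.7, 265.2])
red (162, [485, 268, 23, 17], [494.0, 276.7])
red (189, [577, 295, 45, 32], [603.4, 313.8])
red (10331, [409, 297, 231, 103], [557.4, 368.1])
red (5017, [181, 306, 123, 94], [252.6, 364.0])
red (18, [311, 352, 10, 7], [315.3, 354.9])
red (648, [313, 352, 53, 43], [343.9, 370.3])
red (16, [280, 388, 11, 6], [284.9, 390.6])
red (17, [285, 393, 5, 7], [287.2, 396.7])
red (35, [628, 394, 12, 6], [635.0, 397.5])
blue (91, [218, 146, 10, 11], [222.6, 151.2])
blue (2566, [209, 157, 58, 61], [237.0, 187.4])
blue (362, [573, 230, 8, 60], [576.2, 259.3])
blue (178, [403, 260, 15, 15], [410.3, 267.2])
blue (183, [440, 292, 16, 15], [447.9, 299.3])
```

View pics/t1.png

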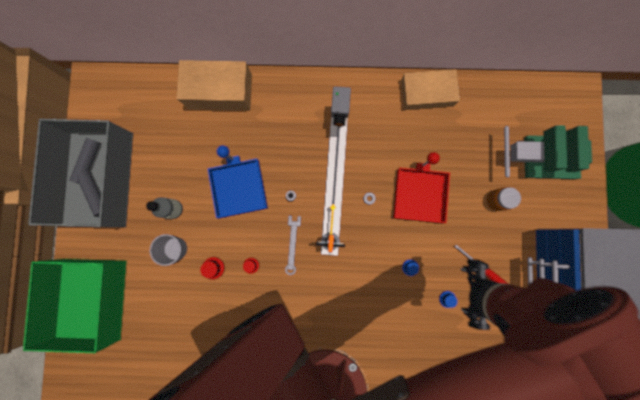

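Emit:
apply_moves(moves=[[0.8,0.3,0,0,0,0],[0.8,0.3,0,0,0,0],[0.8,0.2,0,0,0,0],[0.4,0.1,0.3,0,0,0],[0,0,1,0,0,0],[0,0,1,0,0,0],[0,0,1,0,0,0],[0,0,1,0,0,0],[0,0,0.5,0,0,0],[0,0,0,0,0,0]])

```text
t: 3.25
tcp_pos: [0.374, -0.244, 0.1009]
tool_rot: [3.141, -0.008, 1.583]
ft_force: [0.0, -0.0, -0.3]
opening: 0.0853
```

Run:
```python
from h import *
s=bot.state();print(s["tcp_pos"],s["tool_rot"],s["qd"].round(2))
c=bot.camera("side");cv2.imwrite("pics/s2.png",cv2.resize(c["pixels"][200:400,150:400],(750,600)))
```

```text
[ 0.37395296 -0.24404765  0.1009245 ] [ 3.14078647 -0.0083849   1.5834683 ] [-0.   -0.    0.01  0.01 -0.   -0.  ]
```

View pics/s2.png

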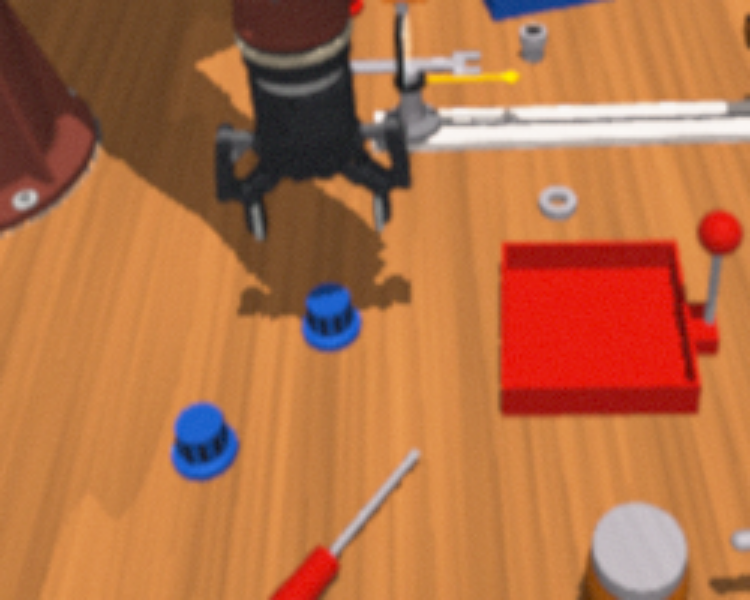

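Emit:
apply_moves(moves=[[-0.15,-0.05,0.5,0,0,0],[0,0,0.8,0,0,0],[0,0,0.8,0,0,0],[0,0,0.7,0,0,0],[0,0,0.4,0,0,0],[0,0,0.3,0,0,0],[0,0,0,0,0,0],[0,0,0,0,0,0],[0,0,0,0,0,0],[0,0,0,0,0,0]])

```text
t: 4.3
tcp_pos: [0.3768, -0.2546, 0.0174]
tool_rot: [3.132, 0.003, 1.583]
ft_force: [0.5, 0.4, -0.5]
opening: 0.0856
```

Run:
```python
from h import *
c=bot.camera("side");cv2.imwrite("pics/s3.png",cv2.resize(c["pixels"][200:400,150:400],(750,600)))
c=bot.camera("top");cv2.imwrite("pics/t3.png",cv2.resize(c["pixels"][220:320,350:500],(750,500)))
```

```text
(no output)
```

View pics/s3.png

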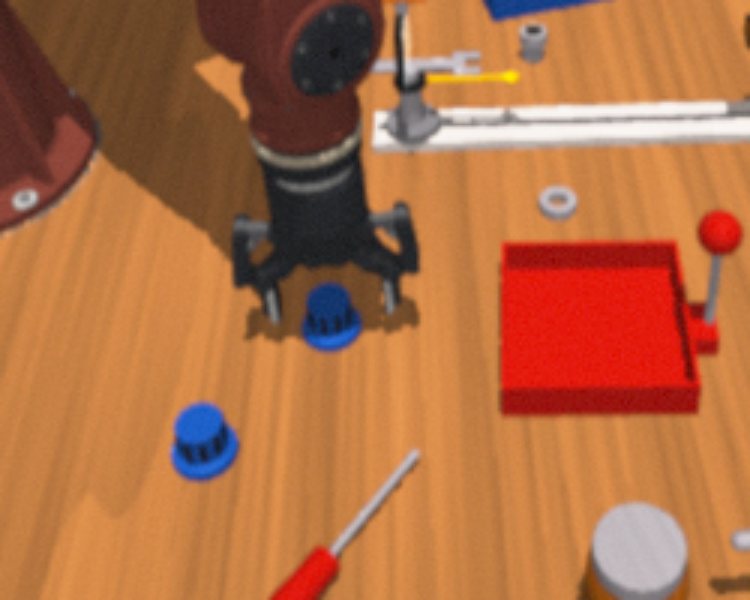

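Emit:
apply_moves(moves=[[0.26,-0.18,0.1,0,0,0],[0,0,0,0,0,0],[0,0,0,0,0,0],[0,0,0,0,0,0],[0,0,0,0,0,0],[0,0,0,0,0,0],[0,0,0,0,0,0],[0,0,0,0,0,0],[0,0,0,0,0,0],[0,0,0,0,0,0]])

```text
t: 5.4
tcp_pos: [0.372, -0.2477, 0.0149]
tool_rot: [3.132, 0.004, 1.583]
ft_force: [0.0, 0.0, 0.1]
opening: 0.0851
```

Emit:
apply_moves(moves=[[0,0,0,0,0,0],[0,0,0,0,0,0],[0,0,0,0,0,0],[0,0,0,0,0,0],[0,0,0,0,0,0],[0,0,0,0,0,0],[0,0,0,0,0,0],[0,0,0,0,0,0],[0,0,0,0,0,0],[0,0,0,0,0,0]], jaw=1, grip_force=40)

```text
t: 6.4
tcp_pos: [0.3721, -0.2478, 0.0152]
tool_rot: [3.132, 0.004, 1.583]
ft_force: [-0.0, -0.2, 0.2]
opening: 0.0338
```

Emit:
apply_moves(moves=[[0,0,-0.5,0,0,0],[0,0,-1,0,0,0],[0,0,-1,0,0,0],[0,0,-1,0,0,0],[0,0,-1,0,0,0],[0,0,-1,0,0,0],[0,0,-1,0,0,0],[0,0,-1,0,0,0],[0,0,-1,0,0,0],[0,0,-1,0,0,0]])

```text
t: 7.4
tcp_pos: [0.3674, -0.2442, 0.266]
tool_rot: [3.133, 0.002, 1.583]
ft_force: [-0.4, -0.6, 0.2]
opening: 0.0345
```

Run:
```python
from h import *
s=bot.state();print(s["opening"],s["ft_force"])
c=bot.camera("side");cv2.imwrite("pics/s4.png",c["pixels"])
```

```text
0.03454301980981386 [-0.3880301  -0.56443321  0.245521  ]
```

View pics/s4.png

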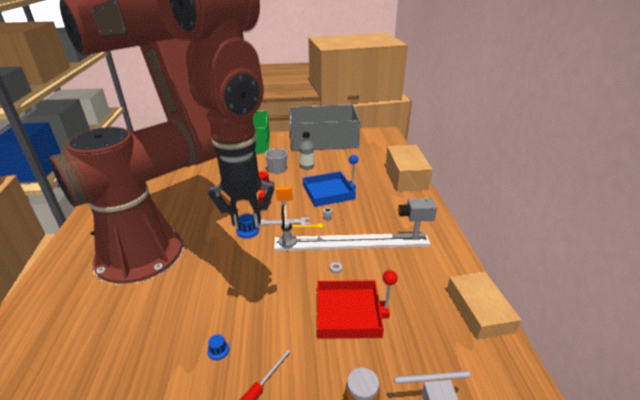

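The blue cap is in the gripper at (247,227) in the side view, clear of the bench. Next: carry it over to the blue tray.

Emit:
apply_moves(moves=[[1,0.1,-0.3,0,0,0],[1,0.1,0,0,0,0],[1,0.1,0,0,0,0],[1,0.1,0,0,0,0],[1,0.1,0,0,0,0],[1,0.1,0,0,0,0],[1,0.1,0,0,0,0],[1,0.1,0,0,0,0],[1,0.1,0,0,0,0],[1,0.1,0,0,0,0]])

```text
t: 8.45
tcp_pos: [0.3894, 0.0121, 0.2858]
tool_rot: [3.121, 0.012, 1.576]
ft_force: [0.3, 0.5, -1.2]
opening: 0.0345
```

Emit:
apply_moves(moves=[[1,0.8,0,0,0,0],[1,0.8,0,0,0,0],[1,0.8,0,0,0,0],[1,0.8,0,0,0,0],[1,0.8,0,0,0,0],[1,0.8,0,0,0,0],[1,0.8,0,0,0,0],[1,0.8,0,0,0,0],[1,0.8,0,0,0,0],[1,0.8,0,0,0,0]])

```text
t: 9.45
tcp_pos: [0.5911, 0.2765, 0.2958]
tool_rot: [3.113, 0.014, 1.578]
ft_force: [0.3, -0.6, 0.1]
opening: 0.0348
```

Emit:
apply_moves(moves=[[0,0.1,0,0.24,0.12,0],[0,0,0.5,0,0,0],[0,0,1,0,0,0],[0,0,1,0,0,0],[0,0,1,0,0,0],[0,0,1,0,0,0],[0,0,1,0,0,0],[0,0,1,0,0,0],[0,0,0.5,0,0,0],[0,0,0,0,0,0]])

```text
t: 10.45
tcp_pos: [0.5903, 0.2769, 0.1114]
tool_rot: [3.139, 0.002, 1.58]
ft_force: [0.0, 0.2, -0.9]
opening: 0.0348
```

Emit:
apply_moves(moves=[[0.1,0.3,0.5,0,0,0],[0,0,0.8,0,0,0],[0,0,0.8,0,0,0],[0,0,0.7,0,0,0],[0,0,0.5,0,0,0],[0,0,0.2,0,0,0],[0,0,0,0,0,0],[0,0,0,0,0,0],[0,0,0,0,0,0],[0,0,0,0,0,0]])

```text
t: 11.45
tcp_pos: [0.6068, 0.281, 0.0288]
tool_rot: [3.123, -0.001, 1.579]
ft_force: [-0.3, -0.8, -1.0]
opening: 0.0341
```

Emit:
apply_moves(moves=[[0,-0.4,0.1,0.15,0,0],[0,0,0.15,0,0,0],[0,0,0,0,0,0],[0,0,0,0,0,0],[0,0,0,0,0,0],[0,0,0,0,0,0],[0,0,0,0,0,0],[0,0,0,0,0,0],[0,0,0,0,0,0],[0,0,0,0,0,0]])

```text
t: 12.45
tcp_pos: [0.5966, 0.2811, 0.0231]
tool_rot: [3.141, -0.002, 1.579]
ft_force: [0.5, 0.5, -0.6]
opening: 0.0345
```

Run:
```python
from h import *
c=bot.camera("side");cv2.imwrite("pics/s5.png",cv2.resize(c["pixels"][120:270,220:420],(800,600)))
```

```text
(no output)
```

View pics/s5.png

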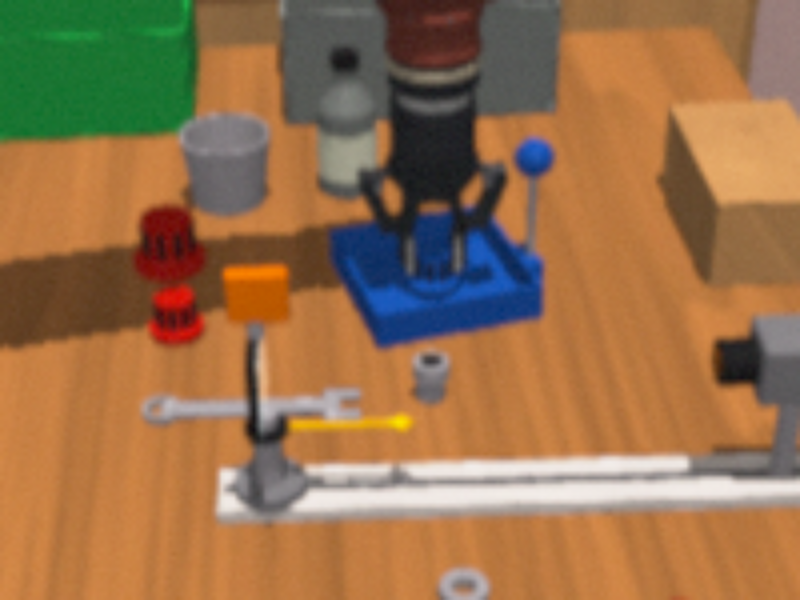

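The cap is inside the blue tray, 3–4 mm above the floor. I lower 2 mm and open in place.

Emit:
apply_moves(moves=[[0,0,0.1,0,0,0],[0,0,0,0,0,0],[0,0,0,0,0,0],[0,0,0,0,0,0],[0,0,0,0,0,0],[0,0,0,0,0,0],[0,0,0,0,0,0],[0,0,0,0,0,0],[0,0,0,0,0,0],[0,0,0,0,0,0]])

```text
t: 13.5
tcp_pos: [0.5966, 0.2811, 0.0204]
tool_rot: [3.141, -0.002, 1.579]
ft_force: [0.6, 0.6, 0.4]
opening: 0.0346
```

Emit:
apply_moves(moves=[[0,0,0,0,0,0],[0,0,0,0,0,0],[0,0,0,0,0,0],[0,0,0,0,0,0],[0,0,0,0,0,0],[0,0,-0.4,0,0,0],[0,0,-0.8,0,0,0],[0,0,-1,0,0,0],[0,0,-1,0,0,0],[0,0,-1,0,0,0]], jaw=0.1)

```text
t: 14.5
tcp_pos: [0.594, 0.2803, 0.1272]
tool_rot: [-3.136, -0.0, 1.579]
ft_force: [0.4, 0.6, 0.2]
opening: 0.0769
```

Emit:
apply_moves(moves=[[-0.2,-1,0,0,0,0],[-0.2,-1,0,0,0,0],[-0.2,-1,0,0,0,0],[-0.2,-1,0,0,0,0],[-0.2,-1,0,0,0,0],[-0.2,-1,0,0,0,0],[-0.2,-1,0,0,0,0],[-0.2,-1,0,0,0,0],[-0.2,-0.6,0,0,0,0],[-0.1,-0.2,0,0,0,0]], jaw=0)

```text
t: 15.5
tcp_pos: [0.372, 0.2306, 0.1404]
tool_rot: [3.129, -0.005, 1.579]
ft_force: [0.4, -0.7, 1.0]
opening: 0.0852
```

Run:
```python
from h import *
c=bot.camera("side");cv2.imwrite("pics/s6.png",cv2.resize(c["pixels"][120:270,220:420],(800,600)))
s=bot.state();print(s["tcp_pos"],s["qd"].round(2))
```

```text
[0.3720543  0.2305274  0.14050364] [-0.    0.05  0.04 -0.02 -0.    0.01]
```

View pics/s6.png

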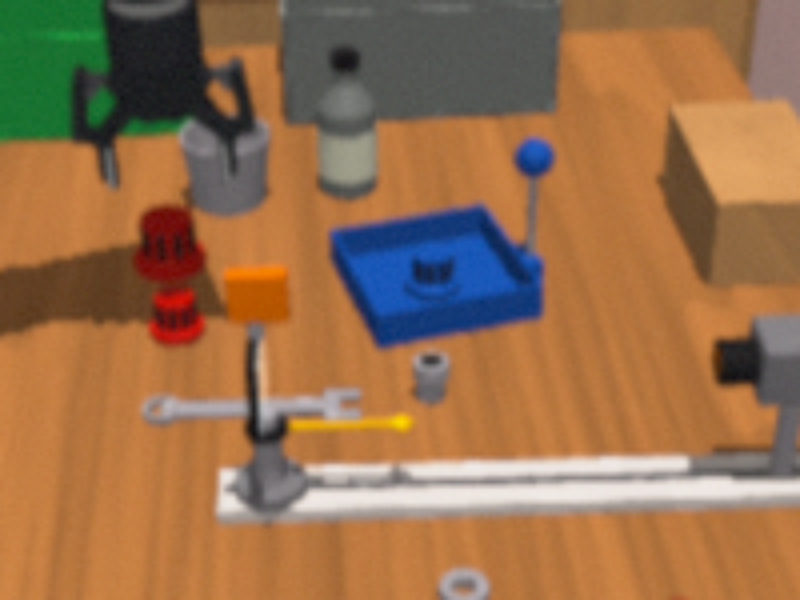

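The blue cap stands upright in its tray. I descend over the small red cap.

Emit:
apply_moves(moves=[[0,-0.4,0.3,0.1,0,0],[0,0,0.8,0,0,0],[0,0,0.8,0,0,0],[0,0,0.8,0,0,0],[0,0,0.6,0,0,0],[0,0,0.2,0,0,0],[0,0,0,0,0,0],[0,0,0,0,0,0],[0,0,0,0,0,0],[0,0,0,0,0,0]])

```text
t: 16.55
tcp_pos: [0.3641, 0.2318, 0.0511]
tool_rot: [3.141, -0.006, 1.577]
ft_force: [-0.7, 0.7, -0.5]
opening: 0.0855
```

Emit:
apply_moves(moves=[[-0.1,0,0.5,0,0,0],[0,0,0.5,0,0,0],[0,0,0.3,0,0,0],[0,0,0.1,0,0,0],[0,0,0,0,0,0],[0,0,0,0,0,0],[0,0,0,0,0,0],[0,0,0,0,0,0],[0,0,0,0,0,0],[0,0,0,0,0,0]])

```text
t: 17.55
tcp_pos: [0.3649, 0.2295, 0.014]
tool_rot: [3.14, -0.007, 1.577]
ft_force: [-0.6, -0.4, 0.2]
opening: 0.0853
```

Run:
```python
from h import *
c=bot.camera("side");cv2.imwrite("pics/s7.png",cv2.resize(c["pixels"][150:230,210:310],(750,600)))
s=bot.state();print(s["tcp_pos"],s["qd"].round(2))
```

```text
[0.36488515 0.22945541 0.01397785] [-0. -0. -0. -0. -0. -0.]
```

View pics/s7.png

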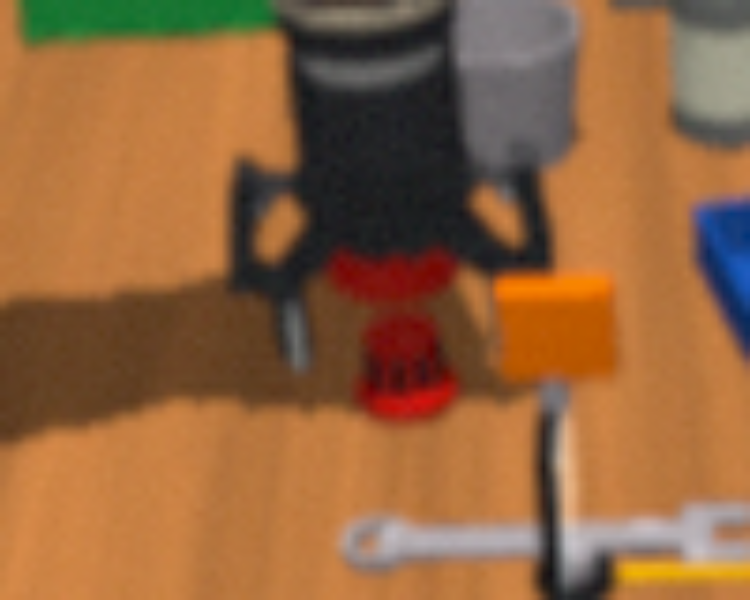

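Centred on the small red cap, so I grip and lift.

Emit:
apply_moves(moves=[[0,0,0,0,0,0],[0,0,0,0,0,0],[0,0,0,0,0,0],[0,0,0,0,0,0],[0,0,0,0,0,0],[0,0,0,0,0,0],[0,0,0,0,0,0],[0,0,0,0,0,0],[0,0,0,0,0,0],[0,0,0,0,0,0]], jaw=1, grip_force=40)

```text
t: 18.6
tcp_pos: [0.3652, 0.2296, 0.0145]
tool_rot: [3.139, -0.007, 1.577]
ft_force: [0.2, 0.8, 1.0]
opening: 0.0348
```

Emit:
apply_moves(moves=[[0,0,-0.5,0,0,0],[0,0,-1,0,0,0],[0,0,-1,0,0,0],[0,0,-1,0,0,0],[0,0,-1,0,0,0],[0,0,-1,0,0,0],[0,0,-1,0,0,0],[0,0,-1,0,0,0],[0,0,-1,0,0,0],[0,0,-1,0,0,0]])

```text
t: 19.6
tcp_pos: [0.3611, 0.227, 0.2649]
tool_rot: [-3.141, -0.006, 1.577]
ft_force: [-0.5, -0.1, 0.2]
opening: 0.0343
```

Run:
```python
from h import *
c=bot.camera("side");cv2.imwrite("pics/s8.png",c["pixels"])
s=bot.state();print(s["tcp_pos"],s["opening"])
```

```text
[0.36224479 0.22730045 0.26930431] 0.034340135908119976
```

View pics/s8.png

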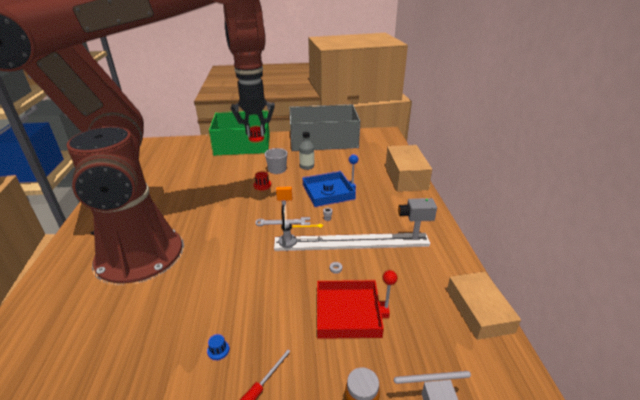

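The red cap is held at (256,134), and the large red is still at (262,181). Next stop is the red tray.

Emit:
apply_moves(moves=[[-1,0.1,-0.3,0,0,0],[-1,0.1,0,0,0,0],[-1,0.1,0,0,0,0],[-1,0.1,0,0,0,0],[-1,0.1,0,0,0,0],[-1,0.1,0,0,0,0],[-1,0.1,0,0,0,0],[-1,0.1,0,0,0,0],[-1,0.1,0,0,0,0],[-1,0.1,0,0,0,0]])

```text
t: 20.65
tcp_pos: [0.3883, -0.029, 0.2854]
tool_rot: [3.126, -0.007, 1.583]
ft_force: [0.8, 0.6, -0.6]
opening: 0.0344
```

Emit:
apply_moves(moves=[[-1,0.8,0,0,0,0],[-1,0.8,0,0,0,0],[-1,0.8,0,0,0,0],[-1,0.8,0,0,0,0],[-1,0.8,0,0,0,0],[-1,0.8,0,0,0,0],[-1,0.8,0,0,0,0],[-1,0.8,0,0,0,0],[-0.9,0.8,0,0,0,0],[-0.6,0.6,0,0,0,0]])

```text
t: 21.65
tcp_pos: [0.5899, -0.2757, 0.2948]
tool_rot: [3.121, -0.004, 1.58]
ft_force: [-0.1, -0.7, -1.3]
opening: 0.0345
```

Emit:
apply_moves(moves=[[0,-0.1,0,0.18,0,0],[0,0,0.5,0,0,0],[0,0,1,0,0,0],[0,0,1,0,0,0],[0,0,1,0,0,0],[0,0,1,0,0,0],[0,0,1,0,0,0],[0,0,1,0,0,0],[0,0,0.5,0,0,0],[0,0,0,0,0,0]])

```text
t: 22.65
tcp_pos: [0.5831, -0.2696, 0.1108]
tool_rot: [-3.139, -0.005, 1.582]
ft_force: [-0.3, -0.0, -1.5]
opening: 0.034
```

Emit:
apply_moves(moves=[[0,0,0.5,0,0,0],[0,0,0.8,0,0,0],[0,0,0.8,0,0,0],[0,0,0.6,0,0,0],[0,0,0.3,0,0,0],[0,0,0,0,0,0],[0,0,0,0,0,0],[0,0,0,0,0,0],[0,0,0,0,0,0],[0,0,0,0,0,0]])

```text
t: 23.65
tcp_pos: [0.587, -0.2715, 0.0406]
tool_rot: [3.134, 0.002, 1.583]
ft_force: [0.3, 0.5, -0.4]
opening: 0.0344
```

Emit:
apply_moves(moves=[[0,0,0.4,0,0,0],[0,0,0.3,0,0,0],[0,0,0.1,0,0,0],[0,0,0,0,0,0],[0,0,0,0,0,0],[0,0,0,0,0,0],[0,0,0,0,0,0],[0,0,0,0,0,0],[0,0,0,0,0,0],[0,0,0,0,0,0]])

```text
t: 24.65
tcp_pos: [0.5875, -0.2718, 0.0194]
tool_rot: [3.133, 0.003, 1.583]
ft_force: [0.1, -0.5, -0.9]
opening: 0.0342
```

Run:
```python
from h import *
c=bot.camera("side");cv2.imwrite("pics/s9.png",cv2.resize(c["pixels"][220:360,270:450],(770,600)))
s=bot.state();print(s["tcp_pos"],s["opening"])
```

```text
[ 0.58754423 -0.27181547  0.01943902] 0.03483458990587924
```

View pics/s9.png

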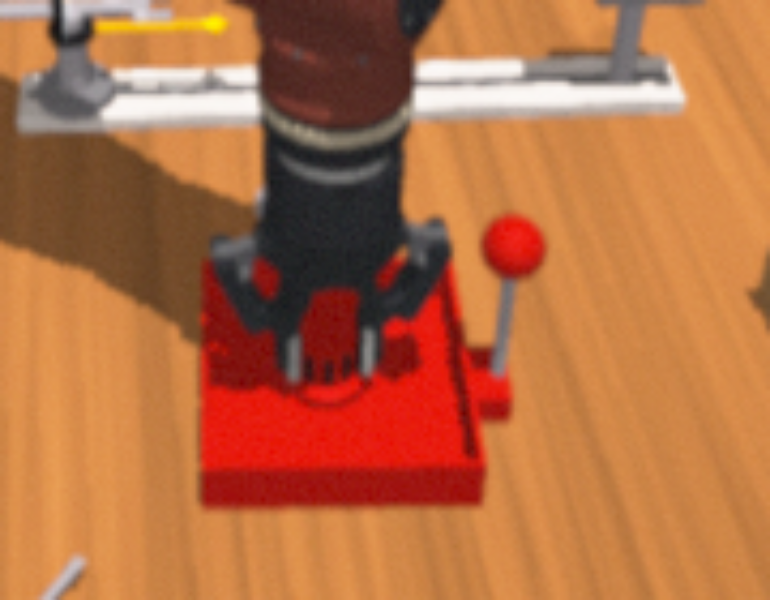

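The cap sits on the tray floor, so I release and rise.

Emit:
apply_moves(moves=[[0,0,0,0,0,0],[0,0,0,0,0,0],[0,0,0,0,0,0],[0,0,0,0,0,0],[0,0,0,0,0,0],[0,0,-0.4,0,0,0],[0,0,-0.8,0,0,0],[0,0,-1,0,0,0],[0,0,-1,0,0,0],[0,0,-1,0,0,0]], jaw=0.1)

```text
t: 25.7
tcp_pos: [0.5845, -0.27, 0.1263]
tool_rot: [3.138, -0.001, 1.583]
ft_force: [-0.1, -0.9, 0.9]
opening: 0.077
```

Emit:
apply_moves(moves=[[0,0,-1,0,0,0],[0,0,-1,0,0,0],[0,0,-1,0,0,0],[0,0,-1,0,0,0],[0,0,-1,0,0,0],[0,0,-0.6,0,0,-1],[0,0,0,0,0,-1],[0,0,0,0,0,-1],[0,0,0,0,0,-1],[0,0,0,0,0,-1]])

```text
t: 26.7
tcp_pos: [0.5846, -0.2705, 0.2883]
tool_rot: [3.133, 0.017, 2.204]
ft_force: [-0.1, 0.1, 0.2]
opening: 0.0766
```

Run:
```python
from h import *
import pickle
C={n:bot.camera(n) for n in("side","top")};pickle.dump(C,open("c1.pkl","wb"))
s=bot.state();print(s["tcp_pos"],s["tool_rot"],s["joint_positions"].round(3))
cv2.imwrite("pics/s10.png",C["side"]["pixels"])
t=C["top"]["pixels"]
cv2.imwrite("pics/t10.png",cv2.resize(t[80:265,290:390],(324,600),interpolation=cv2.INTER_CUBIC))
```

```text
[ 0.58459752 -0.27051786  0.28828928] [3.13332427 0.01663461 2.20060655] [-0.637  0.242  0.353  1.664  0.003  0.304]
```

View pics/s10.png

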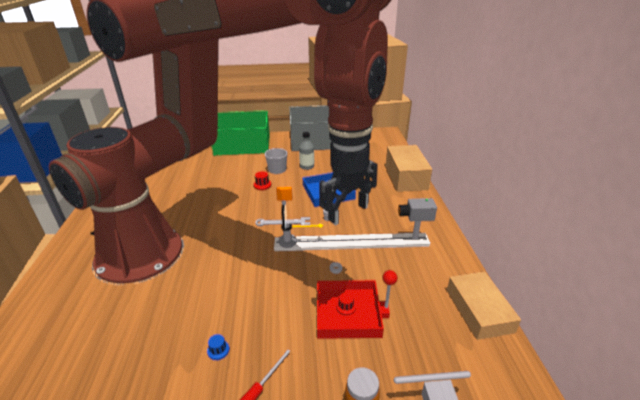

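View pics/t10.png

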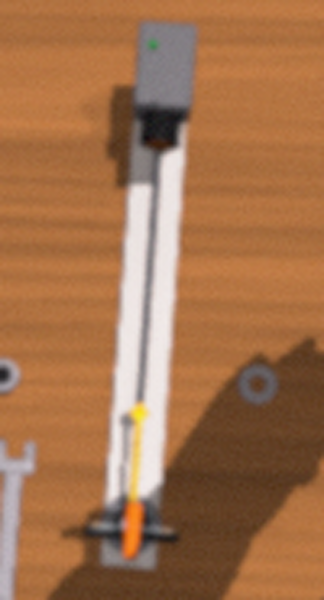

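Both caps are in their trays. The red one shows at (346,303) in the side view. Next I measure the paddle, the needle and the red ball.

```bash
cat > needle.py <<'E'
from h import *
def yel(c,lo=(20,120,120),hi=(36,255,255)):
    h=cv2.cvtColor(c["pixels"],cv2.COLOR_BGR2HSV);m=cv2.inRange(h,lo,hi);m[:120]=0;m[300:]=0;m[:,:250]=0;m[:,460:]=0
    return np.argwhere(m)[:,::-1]
E
python3 - <<'E'
from needle import *
import pickle;C=pickle.load(open("c1.pkl","rb"));s,t=C["side"],C["top"]
for n in C:
    p=yel(C[n]); q=np.array([onz(C[n],x,.072)[:2] for x in p]); print(n,len(p),q.min(0),q.max(0))
    d=np.linalg.svd(q-q.mean(0))[2][0];d*=np.sign(d[0]);print(" mean",q.mean(0),"ang",np.arctan2(d[1],d[0]))
    for b in blobs(masks(C[n])["orange"]):print(n,"orange",b)
lens=onz(t,(338.6,125),.12);print("lens",lens)
po=tri(s,(284.5,192.9),t,(331,242.5));print(po)
# orange from top via minAreaRect at looser threshold
h=cv2.cvtColor(t["pixels"],cv2.COLOR_BGR2HSV);m=cv2.inRange(h,(5,190,120),(19,255,255));m[:225]=0;m[258:]=0;m[:,:320]=0;m[:,345:]=0
p=np.argwhere(m)[:,::-1];print(len(p),p.min(0),p.max(0),p.mean(0),onz(t,p.mean(0),.2))
# rail: white pixels
h2=(h[...,1]<60)&(h[...,2]>150);h2[:130]=0;h2[260:]=0;h2[:,:315]=0;h2[:,360:]=0
c=[]
for v in range(135,235,4):
    u=np.flatnonzero(h2[v]); 
    if len(u)>8: c.append(onz(t,((u[0]+u[-1])/2,v),.012)[:2])
c=np.array(c);k=np.polyfit(c[:,0],c[:,1],1);print("rail slope",k,np.arctan(k[0]),"y at .444",np.polyval(k,.444))
ball=[0.68324,-0.28559]
for n,uv in (("top",(433.3,158)),("side",(389.6,277.2))):print("ball",n,onz(C[n],uv,.12))
E
```

```text
side 79 [ 0.34268266 -0.01711889] [0.54797466 0.74499159]
 mean [0.49177587 0.05780602] ang -1.3206199379954415
side orange (166, [276, 186, 16, 15], [285.2, 192.6])
top 52 [ 0.46812854 -0.01479719] [ 0.54909607 -0.00314612]
 mean [ 0.51503469 -0.00860858] ang -0.03659505143322435
top orange (60, [328, 235, 6, 16], [330.6, 242.4])
lens [ 0.77220387 -0.02111983  0.12      ]
(array([ 0.44420559, -0.00759255,  0.19180334]), np.float64(0.0017293983014944855))
71 [328 235] [333 251] [330.49295775 242.94366197] [ 0.44419796 -0.00625988  0.2       ]
rail slope [-0.048845    0.01638517] -0.04880621453408055 y at .444 -0.005302010206973275
ball top [ 0.68455048 -0.2871365   0.12      ]
ball side [ 0.68301021 -0.28369764  0.12      ]
```

Emit:
apply_moves(moves=[[0,0,0,0,0,-1],[0,0,0,0,0,-1],[0,0,0,0,0,-1],[0,0,0,0,0,-1],[0,0,0,0,0,-1],[0,0,0,0,0,-1],[0,0,0,0,0,-1],[0,0,0,0,0,-0.4],[0,0,0,0,0,0],[0,0,0,0,0,0]], jaw=0.1)

```text
t: 27.8
tcp_pos: [0.5838, -0.2699, 0.2925]
tool_rot: [-3.133, 0.019, 3.084]
ft_force: [0.5, -0.0, -0.6]
opening: 0.0767
```

Emit:
apply_moves(moves=[[0.6,1,0,0,0,0],[0.6,1,0,0,0,0],[0.6,1,0,0,0,0],[0.6,1,0,0,0,0],[0.6,1,0,0,0,0],[0.6,1,0,0,0,0],[0.6,1,0,0,0,0],[0.6,1,0,0,0,0],[0.6,1,0,0,0,0],[0.3,0.5,0,0,0,0]])

```text
t: 28.8
tcp_pos: [0.454, -0.0156, 0.2873]
tool_rot: [-3.134, 0.02, 3.046]
ft_force: [0.6, -0.5, 0.2]
opening: 0.077
```

Emit:
apply_moves(moves=[[0.35,0.3,0,-0.06,0.17,-0.4],[0,0,0,0,0,0],[0,0,0.6,0,0,0],[0,0,0.9,0,0,0],[0,0,0.8,0,0,0],[0,0,0.5,0,0,0],[0,0,0,0,0,0],[0,0,0,0,0,0],[0,0,0,0,0,0],[0,0,0,0,0,0]])

```text
t: 29.8
tcp_pos: [0.4494, -0.0099, 0.2184]
tool_rot: [-3.137, 0.008, 3.077]
ft_force: [-0.0, -0.4, 0.1]
opening: 0.0764
```

Run:
```python
from h import *
s=bot.state();print(s["tcp_pos"],s["tool_rot"])
c=bot.camera("side");cv2.imwrite("pics/s11.png",cv2.resize(c["pixels"][130:270,220:400],(770,600)))
```

```text
[ 0.44936023 -0.00991083  0.21840209] [-3.13684402  0.00812689  3.07707942]
```

View pics/s11.png

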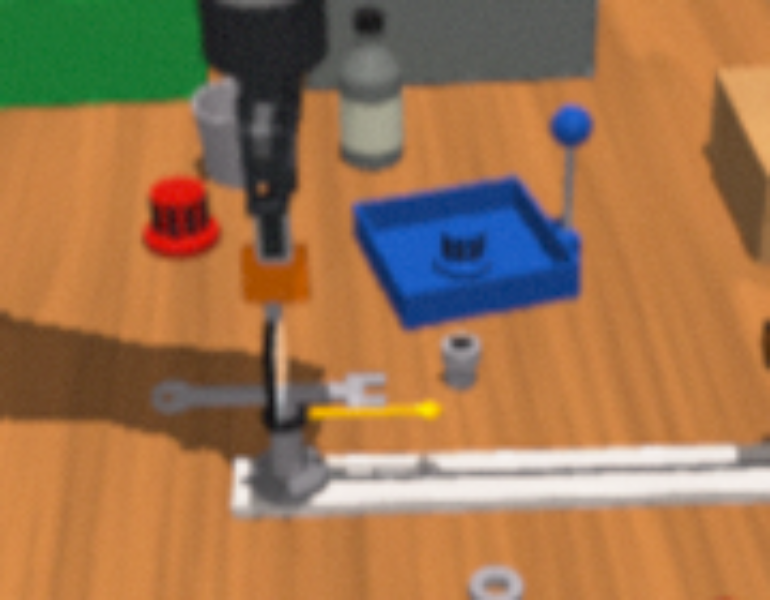

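Emit:
apply_moves(moves=[[0.2,0.13,0,0,0.06,-0.15],[0,0,0.4,0,0,0],[0,0,0.6,0,0,0],[0,0,0.5,0,0,0],[0,0,0.25,0,0,0],[0,0,0,0,0,0],[0,0,0,0,0,0],[0,0,0,0,0,0],[0,0,0,0,0,0],[0,0,0,0,0,0]])

```text
t: 30.85
tcp_pos: [0.4443, -0.0062, 0.1711]
tool_rot: [-3.137, 0.001, 3.097]
ft_force: [0.2, -0.8, 0.3]
opening: 0.0768
```

Run:
```python
from h import *
s=bot.state();print(s["tcp_pos"],s["tool_rot"])
c=bot.camera("side");cv2.imwrite("pics/s12.png",cv2.resize(c["pixels"][150:260,230:370],(764,600)))
```

```text
[ 0.44431214 -0.00617923  0.17112645] [-3.13651235e+00  9.47720122e-04  3.09685647e+00]
```

View pics/s12.png

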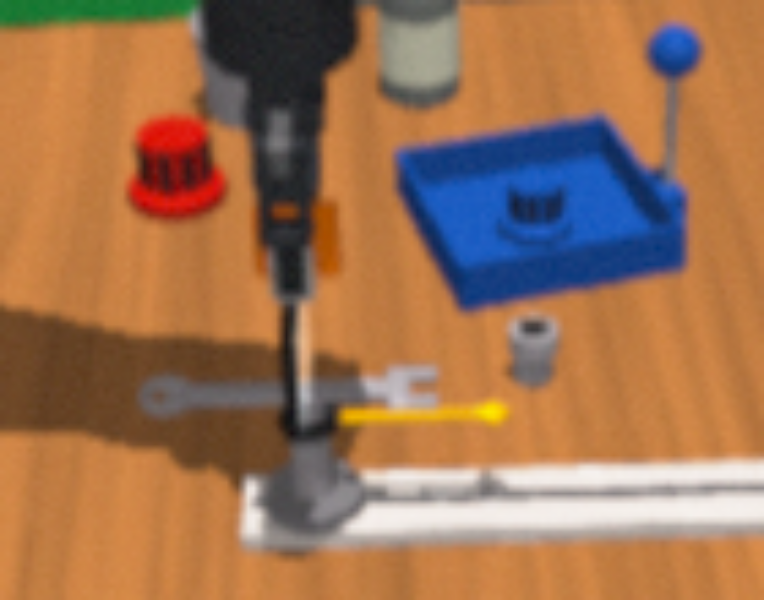

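The fingers straddle the paddle and are aligned with it, so I close gently.

Emit:
apply_moves(moves=[[0,0,0,0,0,0],[0,0,0,0,0,0],[0,0,0,0,0,0],[0,0,0,0,0,0],[0,0,0,0,0,0],[0,0,0,0,0,0],[0,0,0,0,0,0],[0,0,0,0,0,0],[0,0,0,0,0,0],[0,0,0,0,0,0]], jaw=1, grip_force=40)

```text
t: 31.9
tcp_pos: [0.4448, -0.0042, 0.1719]
tool_rot: [-3.141, 0.003, 3.098]
ft_force: [0.7, 1.2, 0.7]
opening: 0.0117
```

Run:
```python
from h import *
s=bot.state();print(s["tcp_pos"],s["tool_rot"],s["ft_force"],s["ft_torque"],s["opening"])
c=bot.camera("side");cv2.imwrite("pics/s13.png",cv2.resize(c["pixels"][150:260,230:370],(764,600)))
```

```text
[ 0.44478386 -0.00422734  0.17188952] [-3.14083880e+00  2.55638484e-03  3.09829572e+00] [0.74797964 1.23201822 0.68387597] [-0.04169333  0.04568129  0.03509312] 0.011737793959034818
```

View pics/s13.png

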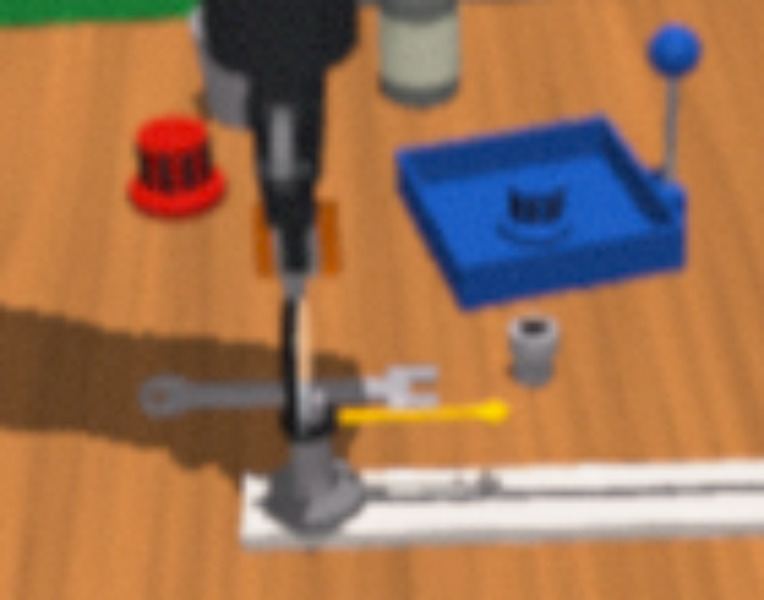

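Emit:
apply_moves(moves=[[0,0,0,0,0,0.3],[0,0,0,0,0,0.4],[0,0,0,0,0,0.4],[0,0,0,0,0,0.4],[0,0,0,0,0,0.4],[0,0,0,0,0,0.4],[0,0,0,0,0,0.4],[0,0,0,0,0,0.3],[0,0,0,0,0,0],[0,0,0,0,0,0]])

```text
t: 32.95
tcp_pos: [0.4447, -0.0043, 0.1718]
tool_rot: [3.141, 0.002, 2.725]
ft_force: [0.9, 1.8, 0.1]
opening: 0.0116
```

```bash
cat > chk.py <<'E'
from needle import *
s=bot.state();print(s["tcp_pos"].round(4),s["tool_rot"].round(4),s["ft_force"].round(2),s["ft_torque"].round(3),s["opening"])
import sys
k=sys.argv[1]
C={n:bot.camera(n) for n in("side","top")}
cv2.imwrite(f"pics/s{k}.png",cv2.resize(C["side"]["pixels"][150:300,220:420],(800,600)))
cv2.imwrite(f"pics/t{k}.png",cv2.resize(C["top"]["pixels"][140:270,290:450],(738,600)))
c=C["side"]
h=cv2.cvtColor(c["pixels"],cv2.COLOR_BGR2HSV);m=cv2.inRange(h,(20,120,120),(36,255,255));m[:205]=0;m[280:]=0;m[:,:285]=0;m[:,360:]=0
p=np.argwhere(m)[:,::-1]
q=np.array([onz(c,x,.072)[:2] for x in p]);d=np.linalg.svd(q-q.mean(0))[2][0];d*=np.sign(d[0]);tip=q[np.linalg.norm(q-[.4445,-.0055],axis=1)>.099]
print(len(p),"mean",q.mean(0),"ang",np.arctan2(d[1],d[0]),"tip",tip.mean(0),np.arctan2(*(q.mean(0)-[.4445,-.0055])[::-1]))
for ax in([.4445,-.0055],):
    print("tip ang",np.arctan2(*(tip.mean(0)-ax)[::-1]))
B=tri(C["side"],(389.6,277.2),C["top"],(433.2,158))[0]
print("want",np.arctan2(B[1]+.0055,B[0]-.4445),B)
E
python3 chk.py 14
```

```text
[ 0.4447 -0.0043  0.1718] [3.1414e+00 2.3000e-03 2.7251e+00] [0.9  1.79 0.08] [-0.027  0.055  0.042] 0.011563007390895422
64 mean [ 0.48432241 -0.04573394] ang -0.787929853420883 tip [ 0.51614913 -0.07666916] -0.7905386533172744
tip ang -0.7820375254761329
want -0.8658932741556187 [ 0.68313218 -0.28601117  0.12249794]
```

View pics/s14.png

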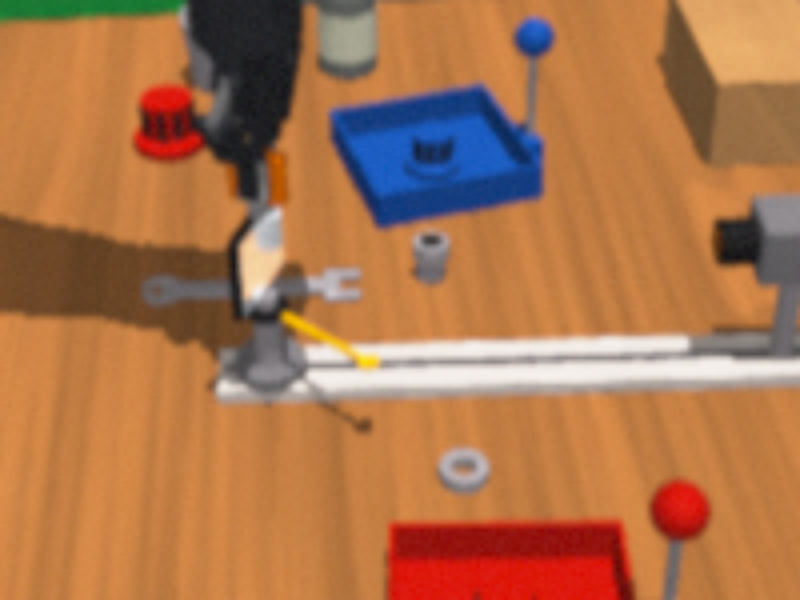

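View pics/t14.png

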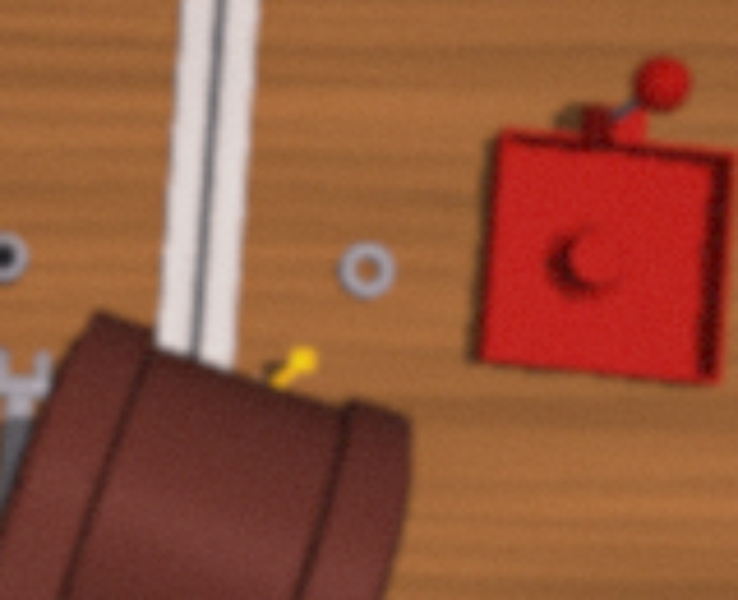

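Emit:
apply_moves(moves=[[0,0,0,0,0,0.32],[0,0,0,0,0,0],[0,0,0,0,0,0],[0,0,0,0,0,0],[0,0,0,0,0,0],[0,0,0,0,0,0],[0,0,0,0,0,0],[0,0,0,0,0,0],[0,0,0,0,0,0],[0,0,0,0,0,0]])

```text
t: 34.05
tcp_pos: [0.4447, -0.0043, 0.1719]
tool_rot: [3.141, 0.002, 2.691]
ft_force: [1.0, 1.1, 0.0]
opening: 0.0116
```

```bash
python3 chk.py 15
python3 - <<'E'
from needle import *
C={n:bot.camera(n) for n in("side","top")}
import pickle;pickle.dump(C,open("c2.pkl","wb"));C0=pickle.load(open("c0.pkl","rb"))
# tip blob in both views
t=C["top"];h=cv2.cvtColor(t["pixels"],cv2.COLOR_BGR2HSV);m=cv2.inRange(h,(20,120,120),(36,255,255));m[:200]=0;m[235:]=0;m[:,:335]=0;m[:,375:]=0
p=np.argwhere(m)[:,::-1];q=np.array([onz(t,x,.072)[:2] for x in p]);print("top yellow",len(p),p.max(0),q.mean(0));
d=np.linalg.norm(q-[.4445,-.0055],axis=1);print("tips",q[d>.095].mean(0),d.max())
# ball circle top
hh=cv2.cvtColor(t["pixels"],cv2.COLOR_BGR2HSV)[145:164,424:446];mm=masks(t)["red"][147:164,424:446]
print(np.array([[ '#' if x else '.' for x in r] for r in mm]).view().tolist() and "\n".join("".join('#' if x else '.' for x in r) for r in mm))
b=[b for b in blobs(masks(C["side"])["red"]) if 380<b[2][0]<400 and b[0]<300];print(b)
E
```

```text
[ 0.4447 -0.0043  0.1719] [3.1413e+00 2.4000e-03 2.6908e+00] [1.04 1.1  0.04] [-0.042  0.082  0.056] 0.011597203113402062
64 mean [ 0.48366539 -0.05161115] ang -0.8648661044486168 tip [ 0.50914682 -0.08331364] -0.8666686896963501
tip ang -0.8775607143404267
want -0.8658932741556187 [ 0.68313218 -0.28601117  0.12249794]
top yellow 36 [359 224] [ 0.50679461 -0.07814442]
tips [ 0.51037747 -0.08246344] 0.10728338293161611
......................
......................
......................
......................
......................
......................
......#######.........
......########........
.....##########.......
....###########.......
....###########.......
....###########.......
....###########.......
....###########.......
....##########........
....#########.........
...####.###...........
[(156, [383, 271, 14, 14], [389.6, 277.3])]
```

The needle reads −0.865 (side slope), −0.863 (top tip) and −0.878 (side tip), against −0.866 for the ball. I make a last full look before handing in.

Run:
```python
import pickle,cv2
C=pickle.load(open("c2.pkl","rb"));cv2.imwrite("pics/s16.png",C["side"]["pixels"])
```

```text
(no output)
```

View pics/s16.png

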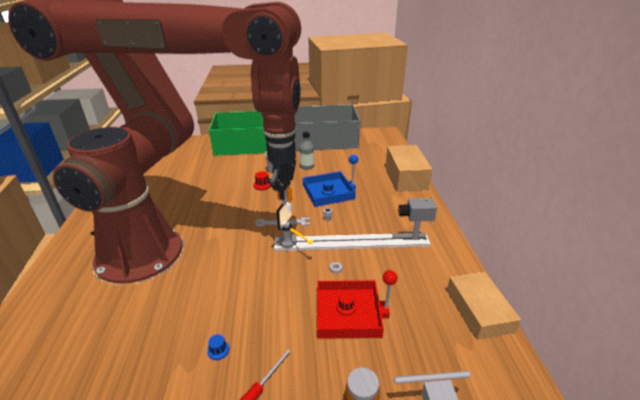

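Caps are in their trays at (329,187) and (346,303). The bystanders in view are where they started, and the needle at (300,236) points to the red ball.

Run:
```python
from cell import bot
print(bot.state()["qd"].round(3), bot.close_job())
```

```text
the job is handed in; nothing more can be done
[ 0.001  0.     0.    -0.     0.001 -0.001] None
```

I put the left-most blue cap in the blue tray and the smaller red cap in the red tray, and let go of both. Then I gripped the orange paddle with 40 N and turned the mirror about 0.41 rad. I handed the job in at about 34 s with the paddle still held and the arm at rest.

**Final checks:**
- **Caps:** both show standing upright in their trays in the last side picture.
- **Bystanders:** the ones in view look unmoved. The pot was hidden behind the gripper in that last picture, and I judged this by eye rather than by measuring.
- **Mirror needle:** two camera readings of its angle (−0.865 and −0.863 rad) and the tool's own turn (−0.858) are within 0.01 rad of the red ball's direction (about −0.866). A cruder reading of the needle tip in the side view disagreed slightly, at −0.878.
- **Forces:** the wrist force readings I saw stayed below about 2 N.

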